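Grade heat-spreader plates into the slotted rack

TASK

Put the two loose aluminium heat-spreader plates into the slotted rack, each in the narrowest slot that takes it, lowered fully home so that it stands on the slot's floor, and let go of them. Work gently: feel for each slot with a light touch, never lean on the rack or let a plate drop into it. Leave the other things on the bench where they are.

Things in the scene. Friction and masses are not known exactly. Their poses are not given: they have to be found in the camera images.
- plate_12: Loose plain aluminium heat-spreader plate 12 mm thick: 60 mm long (its x), 12 mm thick (its y), 70 mm tall (its z); about 0.1 to 0.25 kg. It starts standing upright on its long narrow edge on the bench, free to tip over if knocked. Origin: centre of its underside. Upright, it can be pinched across its thickness from above.
- plate_16: Loose plain aluminium heat-spreader plate 16 mm thick: 60 mm long (its x), 16 mm thick (its y), 70 mm tall (its z); about 0.1 to 0.25 kg. It starts standing upright on its long narrow edge on the bench, free to tip over if knocked. Origin: centre of its underside. Upright, it can be pinched across its thickness from above.
- rack: Slotted rack fixed to the bench. Origin: underside centre of its aluminium base, 104 (x) x 250 (y) x 10 mm. A blue insert clamped on it, 84 x 204 mm, top 46 mm above the origin, has four slots in a row along y, widths 21.5, 17.5, 13.5, 9.5 mm narrowing towards -y, pitch 50 mm. A 20 mm plate, part of the rack, stands in the widest slot, 40 mm above the insert's top. Over 40 N on the rack spoils it: a bump at 30 mm/s does, one at 15 does not.
- insert_nominal (a point): Point on the base (does not follow the insert) where the middle of the insert's top would be were it clamped dead centre; 46 mm above the rack's origin, axes as the rack's. The insert is really clamped up to 6 mm from it towards +y or -y: this shift is the same for all slots, differs each time and is NOT reported, so slots must be found by feel. The insert holds firm under light forces.
- slot_17 (a point): Nominal mouth centre of the 17.5 mm slot, at y = +25 mm on the base, level with the insert's flat top (insert shift not included). Every slot is 74 mm long along the rack's x, closed at both ends by 5 mm rails, 30 mm deep, straight-sided with sharp edges and no lead-in; its floor is 30 mm below this point.
- slot_13 (a point): Nominal mouth centre of the 13.5 mm slot, at y = -25 mm on the base, level with the insert's flat top (insert shift not included). Length, depth and floor as for the 17.5 mm slot. The 9.5 mm slot, at y = -75 mm, stays empty.
- board: Loose green circuit board with parts on it, 110 x 85 mm, 28 mm tall; leave it where it is. Origin: centre of its underside.
- heatsink: Small loose black finned heat sink, 50 x 70 mm, 32 mm tall; leave it where it is. Origin: centre of its underside.
- terminal: Small loose green terminal block, 22 x 45 x 20 mm; leave it where it is. Origin: centre of its underside.
- screwdriver: Screwdriver lying on the bench, 180 mm long; leave it where it is. Origin: near its middle.
- reel: Grey wire reel, 60 mm across, 40 mm tall; leave it where it is. Origin: centre of its underside.
- case: Black hard case, 75 x 170 mm, 35 mm tall; leave it where it is. Origin: centre of its underside.
Things that resemble listed ones, but are neither listed nor needed, are in the scene too. What is shaped like the plate_12 but yellow is not meant.

How it is judged:
By the outcome, as a careful person would: the job done as asked, in the order asked, and still so for the second after the job is handed in, with the robot touching nothing.
It also fails if it takes over 72 s, if anything falls off the work surface, if the arm or the gripper's body presses on something with over 40 N, if the wrist force passes 120 N, or if a joint passes its speed limit or range.

ROBOT

A 6-joint arm with a two-finger parallel gripper is mounted at the origin on the work surface. World frame = base frame: x ahead of the robot, y to its left, z up, the work surface at z = 0. Lengths are in m, angles in rad, forces in N, time in s.
With the tool pointing down it reaches from about 0.325 to 0.9 m from the base axis. Payload 3.5 kg.
Tool frame: the origin (TCP) lies between the finger pads; the fingertips stand 14 mm ahead of it and the grasp point (between the pads) lies 5 mm behind it (finger_overhang is the distance from the TCP to the fingertips, in m); y points along the fingers, z is the direction in which the jaws open and shut, and the axes are right-handed (so a half turn about y gives the same grasp; the last joint's range is limited). The gripper opens to 85 mm and grips with 20 to 120 N. Pads are 22 mm wide; open, the fingers measure 114 mm over their backs; the gripper's body (76 mm by 85 mm) begins 54 mm behind the grasp point. The pads swing forward as they close: fully open they stand 13 mm farther back than shut.
Start: joints at [1.217, 0.276, -0.026, 1.268, 0, 1.467], TCP at [0.155, 0.605, 0.245] pointing down, gripper open.
Joint ranges: [-3.12, 3.12], [-0.85, 1.88], [-1.08, 1.24], [-1.95, 2.15], [-1.57, 1.53], [-3.14, 3.14]. Speed limits (rad/s): [2.57, 2.57, 3.14, 3.14, 3.14, 3.14].

INTERFACE

Orientations are given as a 3x3 rotation matrix whose columns are the frame's x, y, z axes.
In Python, from workcell import * gives the robot as it stands.
- The arm moves only by the tool play_rows, never from a script. Its argument "motion" is a list of rows, each a list of 7 numbers: the shift along the tool's x, y, z in mm, then the turn, a rotation vector about the tool's x, y, z in rad, then the closure, from 0 (fully open) to 1 (shut). A call has 1 to 12 rows; each row shifts and turns the commanded pose from where the row before left it, along the tool's axes as they then stand; what a row does not reach is not made up. A row lasts 1/10 s, in which the tool goes at most 50 mm and 8.59 degrees, less where a joint would pass 70% of its speed; a pose out of reach is approached as far as the arm can. A call with a gripper value outside its range is refused whole. The fingers move at their own pace and stop on an object; "squeeze" is the grip in N (left out, the last holds). Time passes only in rows, so rows that do not move let the fingers close. It gives the time, the measured TCP pose, the force and the opening at its end, in the units of the state.
- observe(): the state, without advancing time (a new reading comes with each control period).
- read_camera(name): name is "scene" or "top"; returns the picture (420x560x3 uint8, blue, green, red); there is no depth.
- get_calibration(name): a dict with "camera_matrix" (3x3 intrinsics, pixels), "world_from_camera" (4x4, takes a point from camera to world coordinates). Camera axes: x right, y up, looking along -z (the intrinsics and any distortion apply to the point x, -y, -z); pixel columns grow to the right and rows downward; lengths in m; the calibration is good to about 2 mm. A picture is of the moment at which its call begins. get_calibration takes no time and is no camera call.
- hand_in(): hands the job in, once; it reports no verdict.
Trained networks look in the newest picture that a camera, given by its name, has taken for a name from the list of things; names that differ only in an ending like _2 or _b are one class to them, and where a whole thing is asked for, a point or a joint stands for the part that bears it (a point fixed in the world has none). Each returns a list of dicts, best first, with "confidence" (0 to 1); they miss things now and then, are a little off and sometimes report something else, mostly with a low value. They report only what shows in the picture. A call takes as long as a camera call. They do not tell look-alikes from the thing itself.
- recognise(camera, query): "rect" ([left, top, right, bottom] in pixels, round what is visible of it).
- trace(camera, query): "pixels" (420x560 bool, what is visible of it) and "rect" ([left, top, right, bottom] in pixels, round what is visible of it).
The state is a dict: "clock": time; "joints": joint angles; "dq": joint speeds; "joint_torque": joint torques, N m; "tool_pos": TCP position; "tool_rot": TCP orientation; "force": force on the tool from outside, world axes, zero at the start; "wrist_torque": the same for the moment, N m; "opening": finger opening in m.
Only numpy, scipy, OpenCV 4.12 (cv2) and the standard library are available. Lean on these libraries where they do the work, as an engineer would, in place of code of your own. Each camera call takes 0.05 s, during which the arm holds its last target. There are 200 camera calls.

## Working session

There is one attempt and no reset: what is moved stays moved. The work goes in short steps, Python scripts to look and compute and a tool call to move; the robot and the scene stay as the last step left them, time stands still between calls to the robot, and variables do not carry over. Pictures are saved under pics/ and viewed, on a budget of 10 in all, crops included, one or two more only if the job needs it, and the job is handed in when it is done.

Besides the shell and the picture viewer there is one more tool, called as name(argument=value, ...), one argument or row to a line, values as JSON. play_rows: Moves the arm, as the interface text tells. Its arguments: {"type":"object","properties":{"motion":{"type":"array","items":{"type":"array","items":{"type":"number"}}},"squeeze":{"type":"number"}},"required":["motion"]}

```bash
mkdir -p pics; ls
cat > h.py <<'E'
from workcell import *
import numpy as np, cv2
def save(cam,fn):
    im=np.ascontiguousarray(read_camera(cam)); cv2.imwrite('pics/'+fn,im); return im
def ray(cam,u,v,z):
    c=get_calibration(cam);K=np.array(c['camera_matrix']);T=np.array(c['world_from_camera'])
    d=np.array(c.get('distortion',np.zeros(5)),float)
    p=cv2.undistortPoints(np.array([[[u,v]]],float),K,d)[0,0]
    r=T[:3,:3]@np.array([p[0],-p[1],-1]);o=T[:3,3]
    return o+r*(z-o[2])/r[2]
def proj(cam,P):
    c=get_calibration(cam);K=np.array(c['camera_matrix']);T=np.array(c['world_from_camera'])
    q=(np.linalg.inv(T)@np.append(P,1))[:3]
    d=np.array(c.get('distortion',np.zeros(5)),float)
    return cv2.projectPoints(np.array([[q[0],-q[1],-q[2]]]),np.zeros(3),np.zeros(3),K,d)[0].ravel()
E
python3 - <<'E'
from h import *
np.set_printoptions(precision=4,suppress=True)
s=observe();print({k:s[k] for k in('clock','tool_pos','tool_rot','force','opening')})
for c in('scene','top'):
    save(c,c+'0.png');print(get_calibration(c))
    for q in('plate_12','plate_16','rack'):
        for r in recognise(c,q): print(c,q,r)
E
```

```text
pics
{'clock': 0.0, 'tool_pos': array([0.1549, 0.6047, 0.2441]), 'tool_rot': array([[ 0.9687, -0.0008,  0.2482],
       [-0.2482, -0.0021,  0.9687],
       [-0.0003, -1.    , -0.0023]]), 'force': array([ 1.005 ,  0.2599, -0.119 ]), 'opening': 0.08554936877069758}
{'camera_matrix': array([[447.3087,   0.    , 274.5453],
       [  0.    , 447.3087, 214.7073],
       [  0.    ,   0.    ,   1.    ]]), 'world_from_camera': array([[-0.5183, -0.7334,  0.4399,  0.9425],
       [ 0.855 , -0.435 ,  0.2822,  0.3431],
       [-0.0156,  0.5224,  0.8526,  0.9274],
       [ 0.    ,  0.    ,  0.    ,  1.    ]])}
scene plate_12 {'rect': [324.4, 213.6, 337.0, 246.7], 'confidence': 0.78}
scene plate_12 {'rect': [277.1, 232.1, 303.4, 262.1], 'confidence': 0.59}
scene plate_12 {'rect': [305.4, 267.2, 317.8, 302.8], 'confidence': 0.58}
scene plate_16 {'rect': [324.4, 213.6, 337.0, 246.7], 'confidence': 0.78}
scene plate_16 {'rect': [277.1, 232.1, 303.4, 262.1], 'confidence': 0.59}
scene plate_16 {'rect': [305.4, 267.2, 317.8, 302.8], 'confidence': 0.58}
scene rack {'rect': [134.5, 186.8, 236.1, 273.5], 'c
[... 157 characters left out ...]
orld_from_camera': array([[ 0.0079,  0.9851, -0.1719,  0.3173],
       [-0.9999,  0.0066, -0.0082,  0.0321],
       [-0.0069,  0.1719,  0.9851,  1.2605],
       [ 0.    ,  0.    ,  0.    ,  1.    ]])}
top plate_12 {'rect': [217.3, 179.1, 236.0, 201.8], 'confidence': 0.52}
top plate_12 {'rect': [240.9, 205.4, 263.6, 218.0], 'confidence': 0.51}
top plate_12 {'rect': [227.0, 227.3, 241.1, 247.6], 'confidence': 0.41}
top plate_16 {'rect': [217.3, 179.1, 236.0, 201.8], 'confidence': 0.52}
top plate_16 {'rect': [240.9, 205.4, 263.6, 218.0], 'confidence': 0.51}
top plate_16 {'rect': [227.0, 227.3, 241.1, 247.6], 'confidence': 0.41}
top rack {'rect': [293.9, 165.9, 387.3, 209.6], 'confidence': 0.93}
```

Run:
```python
import cv2
a=cv2.imread('pics/top0.png')[150:265,195:405]; b=cv2.imread('pics/scene0.png')[170:320,110:360]
cv2.imwrite('pics/top0c.png',cv2.resize(a,None,fx=3.8,fy=3.8,interpolation=cv2.INTER_CUBIC))
cv2.imwrite('pics/scene0c.png',cv2.resize(b,None,fx=3.2,fy=3.2,interpolation=cv2.INTER_CUBIC))
```

```text
(no output)
```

View pics/top0c.png

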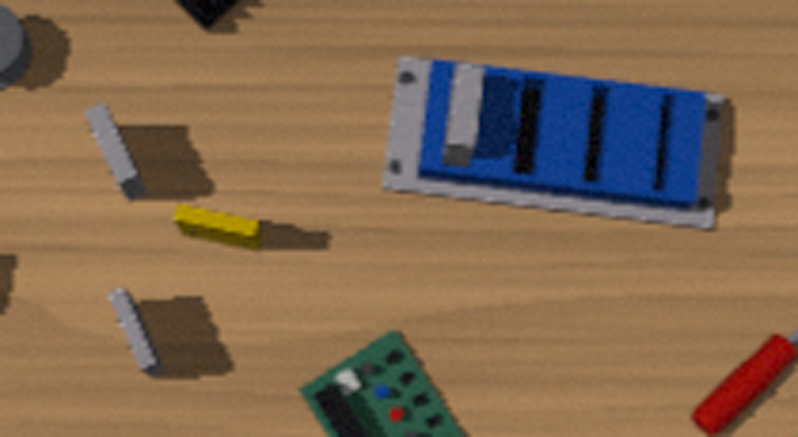

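View pics/scene0c.png

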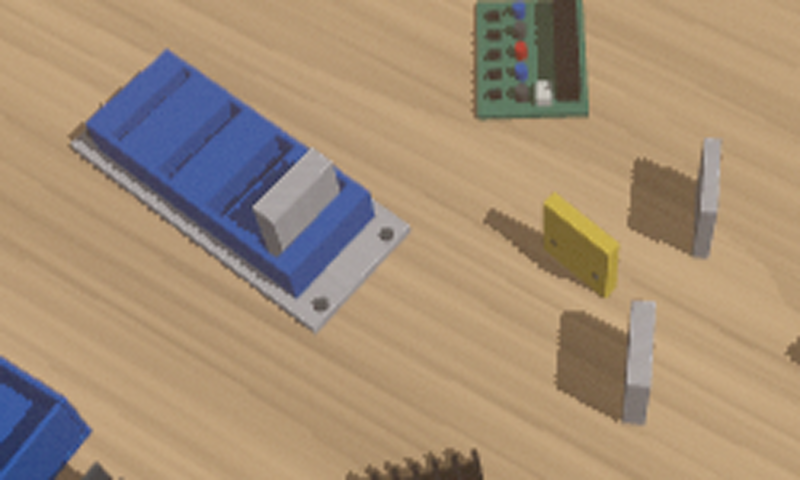

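View pics/scene0.png

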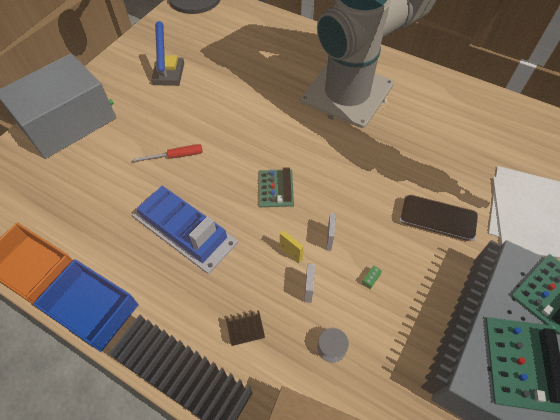

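Both pictures show two grey plates: the thicker one in the top view at about (225,189), the thinner at about (230,237). A yellow look-alike sits between them. The rack is at about (340,188), with its slots narrowing to the right, away from the standing plate. Next I'll fit box models to the masks.

```bash
cat > fit.py <<'E'
from h import *
from scipy.optimize import minimize
np.set_printoptions(precision=4,suppress=True)
def box(x,y,yaw,lx,ly,z0,z1,oy=0):
    c,s=np.cos(yaw),np.sin(yaw)
    return np.array([[x+c*a-s*(b+oy),y+s*a+c*(b+oy),z] for a in(-lx/2,lx/2) for b in(-ly/2,ly/2) for z in(z0,z1)])
CAL={c:get_calibration(c) for c in('scene','top')}
def pj(cam,P):
    K=CAL[cam]['camera_matrix'];T=np.linalg.inv(CAL[cam]['world_from_camera'])
    q=P@T[:3,:3].T+T[:3,3]; return np.c_[K[0,0]*q[:,0]/-q[:,2]+K[0,2],K[1,1]*-q[:,1]/-q[:,2]+K[1,2]]
def mask(cam,boxes,roi,f=8):
    l,t,r,b=roi; m=np.zeros(((b-t)*f,(r-l)*f),np.float32)
    for B in boxes:
        p=(pj(cam,B)-[l-.5,t-.5])*f-.5
        cv2.fillConvexPoly(m,np.round(cv2.convexHull(p.astype(np.float32))*16).astype(np.int32),1.,shift=4)
    return cv2.resize(m,(r-l,b-t),interpolation=cv2.INTER_AREA)
def fit(obs,build,x0,step):
    """obs: list of (cam,roi,maskROI,key); build(p)->{key:boxes}; image offset per camera is free at small cost elsewhere"""
    def cost(p):
        B=build(p); return sum(((mask(c,B[k],roi)-m)**2).sum() for c,roi,m,k in obs)
    best=None
    for _ in range(3):
        S=np.vstack([x0]+[np.array(x0)+np.eye(len(x0))[i]*step[i] for i in range(len(x0))])
        r=minimize(cost,x0,method='Nelder-Mead',options=dict(initial_simplex=S,xatol=1e-5,fatol=.01,maxiter=600)); x0=r.x
    return r
E
python3 - <<'E'
from fit import *
def roi(m):
    y,x=np.nonzero(m); return (x.min()-8,y.min()-8,x.max()+9,y.max()+9)
def crop(m,R): return m[R[1]:R[3],R[0]:R[2]].astype(np.float32)
ims={c:read_camera(c) for c in('scene','top')}
want={'A16?':{'scene':(311,285),'top':(226,190)},'B12?':{'scene':(331,230),'top':(234,237)}}
tr={c:trace(c,'plate_16') for c in ims}
for n,w in want.items():
    obs=[]
    for c in ims:
        m=min(tr[c],key=lambda r:np.hypot((r['rect'][0]+r['rect'][2])/2-w[c][0],(r['rect'][1]+r['rect'][3])/2-w[c][1]))['pixels']
        R=roi(m);obs.append((c,R,crop(m,R),'a'))
    g=ray('top',*w['top'],.04)
    for sets in (obs,obs[:1],obs[1:]):
      rs=[fit(sets,lambda p:{'a':[box(p[0],p[1],p[2],.06,abs(p[3]),0,.07)]},[g[0],g[1],y,.014],[.005,.005,.1,.003]) for y in(0.4,-0.4,1.1)]
      r=min(rs,key=lambda r:r.fun); print(n,r.x,np.degrees(r.x[2]),r.fun)
def blue(im,R):
    b,g,r=[im[...,i].astype(float) for i in range(3)]
    m=((b>1.6*r)&(b>60)).astype(np.uint8); k=np.zeros_like(m);k[R[1]:R[3],R[0]:R[2]]=m[R[1]:R[3],R[0]:R[2]]
    n,lab,st,_=cv2.connectedComponentsWithStats(k); 
    pts=np.argwhere(np.isin(lab,[i for i in range(1,n) if st[i,4]>20]))[:,::-1]
    print('blue n',len(pts))
    h=np.zeros_like(m);cv2.fillConvexPoly(h,cv2.convexHull(pts.astype(np.int32)),1);return h
obs=[]
for c in ims:
    m=trace(c,'rack')[0]['pixels'];R=roi(m);obs+=[(c,R,crop(m,R),'all'),(c,R,crop(blue(ims[c],R),R),'ins')]
def rb(p):
    ins=box(p[0],p[1],p[2],.084,.204,.01,.046,p[3])
    return {'ins':[ins],'all':[ins,box(p[0],p[1],p[2],.104,.25,0,.01),box(p[0],p[1],p[2],.06,.02,.016,.086,p[3]+.075)]}
g=ray('top',341,188,.03)
for sets in(obs,obs[:2],obs[2:]):
    r=fit(sets,rb,[g[0],g[1],-.07,0],[.005,.005,.05,.004]);print('rack',r.x,np.degrees(r.x[2]),r.fun)
print(observe()['clock'])
E
```

```text
A16? [ 0.5906  0.1995  0.4604 -0.0151] 26.380537136044357 43.921875
A16? [0.591  0.2    0.4481 0.0156] 25.676510109688547 10.771484375
A16? [0.5884 0.1968 0.4317 0.0119] 24.733849248900803 10.550048828125
B12? [ 0.4573  0.1815  0.4328 -0.0104] 24.796693975337053 224.17431640625
B12? [ 0.4551  0.1805  0.4359 -0.0105] 24.974096462454128 24.26708984375
B12? [0.4546 0.1691 0.4    0.014 ] 22.918311805232932 200.0Traceback (most recent call last):
  File "<stdin>", line 26, in <module>
IndexError: list index out of range
```

Run:
```python
from fit import *
def roi(m):
    y,x=np.nonzero(m); return (x.min()-8,y.min()-8,x.max()+9,y.max()+9)
def crop(m,R): return m[R[1]:R[3],R[0]:R[2]].astype(np.float32)
def tr(c,q,near=None):
    for _ in range(4):
        im=read_camera(c); t=trace(c,q)
        if near is not None: t=[r for r in t if np.hypot((r['rect'][0]+r['rect'][2])/2-near[0],(r['rect'][1]+r['rect'][3])/2-near[1])<9]
        if t: return im,t[0]['pixels']
obs=[]
for c,w in(('scene',(331,230)),('top',(234,237))):
    o=tr(c,'plate_12',w)
    if o is None: print('miss',c);continue
    R=roi(o[1]);obs.append((c,R,crop(o[1],R),'a'))
for sets in (obs,obs[:1],obs[1:]):
    if sets:
        r=fit(sets,lambda p:{'a':[box(p[0],p[1],p[2],.06,abs(p[3]),0,.07)]},[.456,.18,.43,.012],[.005,.005,.1,.003]);print('B',r.x,r.fun)
def blue(im,R):
    b,g,r=[im[...,i].astype(float) for i in range(3)]
    m=((b>1.6*r)&(b>60)).astype(np.uint8); k=np.zeros_like(m);k[R[1]:R[3],R[0]:R[2]]=m[R[1]:R[3],R[0]:R[2]]
    n,lab,st,_=cv2.connectedComponentsWithStats(k)
    pts=np.argwhere(np.isin(lab,[i for i in range(1,n) if st[i,4]>20]))[:,::-1]
    h=np.zeros_like(m);cv2.fillConvexPoly(h,cv2.convexHull(np.ascontiguousarray(pts.astype(np.int32))),1);return h
obs=[]
for c in('scene','top'):
    o=tr(c,'rack')
    if o is None: print('miss',c);continue
    im,m=o;R=roi(m);obs+=[(c,R,crop(m,R),'all'),(c,R,crop(blue(im,R),R),'ins')]
def rb(p):
    ins=box(p[0],p[1],p[2],.084,.204,.01,.046,p[3])
    return {'ins':[ins],'all':[ins,box(p[0],p[1],p[2],.104,.25,0,.01),box(p[0],p[1],p[2],.06,.02,.016,.086,p[3]+.075)]}
g=ray('top',341,188,.03)
for sets in(obs,obs[:2],obs[2:]):
  if sets:
    r=fit(sets,rb,[g[0],g[1],-.07,0],[.005,.005,.05,.004]);print('rack',r.x,np.degrees(r.x[2]),r.fun)
print(observe()['clock'])
```

```text
B [0.4547 0.1802 0.4376 0.0109] 41.75634765625
B [0.4549 0.1807 0.4379 0.0106] 15.7685546875
B [0.4538 0.178  0.4442 0.0126] 9.154052734375
rack [ 0.6072 -0.1303 -0.1204 -0.0015] -6.897580155431322 368.26904296875
rack [ 0.6083 -0.1294 -0.1163 -0.0018] -6.663232479560395 191.443359375
rack [ 0.6063 -0.1317 -0.1206 -0.0017] -6.907249961300136 90.81494140625
1.15
```

```bash
cat >> h.py <<'E'
def go(P,yaw=None):
    """remaining shift in tool axes (mm) and turn as rotation vector to a downward pose with tool x at yaw"""
    from scipy.spatial.transform import Rotation as R
    s=observe();M=np.array(s['tool_rot']);d=M.T@(np.array(P)-s['tool_pos'])*1e3
    np.set_printoptions(precision=3,suppress=True)
    print('t',s['clock'],'pos',s['tool_pos'],'shift',d,'F',s['force'],'M',s['wrist_torque'],'open',s['opening'])
    if yaw is not None:
        c,n=np.cos(yaw),np.sin(yaw);D=np.array([[c,0,-n],[n,0,c],[0,-1,0]]).T.T
        D=np.column_stack([[c,n,0],[0,0,-1],[-n,c,0]]);print('turn',R.from_matrix(M.T@D).as_rotvec())
E
python3 -c "
from h import *
go([.590,.1985,.16],.45); print(ray('top',252.4,209,.06), [ray('top',u,v,.0) for u,v in ((220,215),(260,215))])"
```

```text
t 1.15 pos [0.155 0.605 0.245] shift [ 522.273   85.328 -286.258] F [0.141 0.423 0.757] M [ 0.008  0.    -0.031] open 0.08550430456700073
turn [ 0.    -0.701  0.   ]
[0.53  0.118 0.06 ] [array([0.522, 0.216, 0.   ]), array([0.523, 0.1  , 0.   ])]
```

play_rows(
  motion=[
    [43.5,3,-23.8,0,0,0,0.45],
    [43.5,3,-23.8,0,0,0,0.45],
    [43.5,3,-23.8,0,0,0,0.45],
    [43.5,3,-23.8,0,0,0,0.45],
    [43.5,3,-23.8,0,0,0,0.45],
    [43.5,3,-23.8,0,0,0,0.45],
    [43.5,3,-23.8,0,0,0,0.45],
    [43.5,3,-23.8,0,0,0,0.45],
    [43.5,3,-23.8,0,0,0,0.45],
    [43.5,3,-23.8,0,0,0,0.45],
    [43.5,3,-23.8,0,0,0,0.45],
    [43.5,3,-23.8,0,0,0,0.45],
  ],
  squeeze=40,
)

```text
clock: 2.35
tool_pos: [0.5913, 0.1976, 0.2094]
tool_rot: [[0.969, 0.001, 0.248], [-0.248, 0.0, 0.969], [0.0, -1.0, 0.0]]
force: [0.1, 0.2, 0.4]
opening: 0.0471
```

play_rows(
  motion=[
    [0,5,0,0,-0.14,0,0.45],
    [0,5,0,0,-0.14,0,0.45],
    [0,5,0,0,-0.14,0,0.45],
    [0,5,0,0,-0.14,0,0.45],
    [0,0,0,0,-0.14,0,0.45],
    [0,0,0,0,0,0,0.45],
    [0,0,0,0,0,0,0.45],
  ],
)

```text
clock: 3.05
tool_pos: [0.59, 0.1993, 0.1894]
tool_rot: [[0.902, 0.0, -0.432], [0.432, 0.0, 0.902], [0.0, -1.0, -0.0]]
force: [0.5, -0.7, -0.1]
opening: 0.0468
```

Run:
```python
from h import *
go([.590,.1985,.052],.45)
a=cv2.resize(save('top','t1.png')[130:265,175:345],None,fx=3,fy=3,interpolation=2);b=cv2.resize(save('scene','s1.png')[170:320,240:400],None,fx=2.7,fy=2.7,interpolation=2)
cv2.imwrite('pics/c1.png',np.hstack([cv2.resize(a,(400,318)),cv2.resize(b,(339,318))]))
```

```text
t 3.05 pos [0.59  0.199 0.189] shift [ -0.369 137.42   -0.688] F [ 0.512 -0.683 -0.08 ] M [-0.002  0.033 -0.01 ] open 0.04676426213817512
turn [ 0.    -0.004  0.   ]
```

View pics/c1.png

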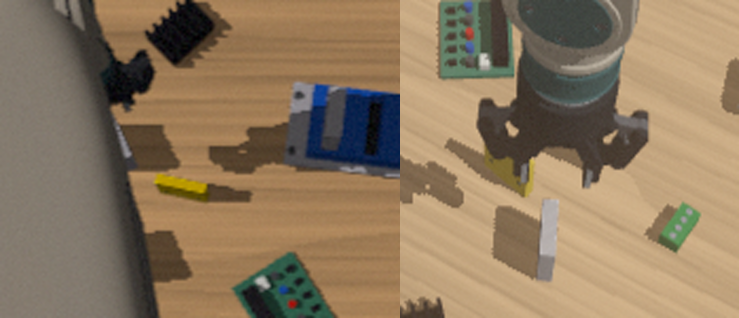

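The left view (top) is mostly blocked by the arm. The right view (scene) shows the half-open jaws above plate A, lined up across its thickness.

play_rows(
  motion=[
    [0,30,0,0,0,0,0.45],
    [0,30,0,0,0,0,0.45],
    [0,30,0,0,0,0,0.45],
    [0,15,0,0,0,0,0.45],
    [0,10,0,0,0,0,0.45],
    [0,10,0,0,0,0,0.45],
    [0,8,0,0,0,0,0.45],
    [0,4,0,0,0,0,0.45],
    [0,0,0,0,0,0,0.45],
    [0,0,0,0,0,0,0.55],
    [0,0,0,0,0,0,0.65],
    [0,0,0,0,0,0,0.75],
  ],
)

```text
clock: 4.35
tool_pos: [0.5903, 0.1993, 0.0529]
tool_rot: [[0.901, 0.001, -0.434], [0.434, 0.0, 0.901], [0.001, -1.0, -0.0]]
force: [-0.3, 0.5, 0.1]
opening: 0.0217
```

play_rows(
  motion=[
    [0,0,0,0,0,0,0.8],
    [0,0,0,0,0,0,0.9],
    [0,0,0,0,0,0,1],
    [0,0,0,0,0,0,1],
    [0,0,0,0,0,0,1],
    [0,0,0,0,0,0,1],
  ],
)

```text
clock: 4.95
tool_pos: [0.5903, 0.1993, 0.0528]
tool_rot: [[0.901, 0.001, -0.434], [0.434, 0.0, 0.901], [0.001, -1.0, -0.0]]
force: [0.3, 0.1, 4.1]
opening: 0.0154
```

play_rows(
  motion=[
    [0,-5,0,0,0,0,1],
    [0,-20,0,0,0,0,1],
    [0,-40,0,0,0,0,1],
    [0,-45,0,0,0,0,1],
    [0,0,0,0,0.14,0,1],
    [0,0,0,0,0.14,0,1],
    [0,0,0,0,0.14,0,1],
    [0,0,0,0,0.14,0,1],
  ],
)

```text
clock: 5.75
tool_pos: [0.589, 0.1989, 0.1615]
tool_rot: [[0.993, -0.002, 0.116], [-0.116, -0.001, 0.993], [-0.002, -1.0, -0.001]]
force: [-0.2, -0.2, -2.2]
opening: 0.0152
```

Run:
```python
from h import *
go([.6098,-.1073,.163],-.12)
```

```text
t 5.75 pos [0.589 0.199 0.162] shift [  56.331   -1.302 -301.739] F [-0.188 -0.23  -2.208] M [-0.067 -0.014 -0.033] open 0.015184011065975975
turn [ 0.001  0.003 -0.002]
```

play_rows(
  motion=[
    [7,0,-37.7,0,0,0,1],
    [7,0,-37.7,0,0,0,1],
    [7,0,-37.7,0,0,0,1],
    [7,0,-37.7,0,0,0,1],
    [7,0,-37.7,0,0,0,1],
    [7,0,-37.7,0,0,0,1],
    [7,0,-37.7,0,0,0,1],
    [7,0,-37.7,0,0,0,1],
    [0,0,0,0,0,0,1],
    [0,0,0,0,0,0,1],
    [0,0,0,0,0,0,1],
  ],
)

```text
clock: 6.85
tool_pos: [0.6114, -0.1059, 0.1616]
tool_rot: [[0.994, -0.002, 0.11], [-0.11, 0.001, 0.994], [-0.002, -1.0, 0.001]]
force: [-0.5, 1.3, -1.3]
opening: 0.0155
```

Run:
```python
from h import *
go([.6098,-.1073,.103],-.12)
a=cv2.resize(save('top','t2.png')[155:225,285:395],None,fx=3.6,fy=3.6,interpolation=2);b=cv2.resize(save('scene','s2.png')[160:280,125:265],None,fx=2.8,fy=2.8,interpolation=2)
cv2.imwrite('pics/c2.png',np.hstack([cv2.resize(a,(396,252)),cv2.resize(b,(294,252))]))
```

```text
t 6.85 pos [ 0.611 -0.106  0.162] shift [-1.331 58.651 -1.651] F [-0.479  1.259 -1.25 ] M [0.003 0.015 0.004] open 0.015452956957862389
turn [-0.001  0.01  -0.002]
```

View pics/c2.png

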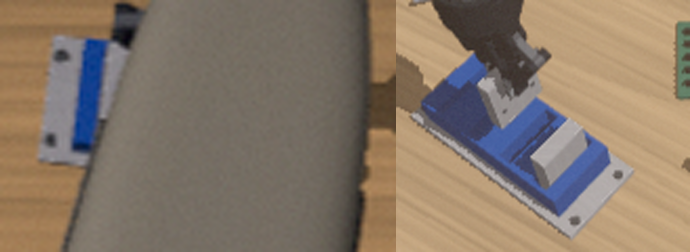

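The plate hangs level over the insert, next to the standing plate; the arm hides the rack in the top view. I'll correct the position, come down close, and then feel slowly for the slot.

play_rows(
  motion=[
    [-1.3,0,-1.6,0,0.01,0,1],
    [0,15,0,0,0,0,1],
    [0,15,0,0,0,0,1],
    [0,13,0,0,0,0,1],
    [0,8,0,0,0,0,1],
    [0,3,0,0,0,0,1],
    [0,0,0,0,0,0,1],
    [0,0,0,0,0,0,1],
  ],
)

```text
clock: 7.75
tool_pos: [0.6112, -0.1083, 0.1087]
tool_rot: [[0.993, 0.001, 0.121], [-0.121, -0.0, 0.993], [0.001, -1.0, -0.0]]
force: [0.0, -0.3, -1.3]
opening: 0.0156
```

Run:
```python
from h import *
go([.6098,-.1073,.103],-.12)
```

```text
t 7.75 pos [ 0.611 -0.108  0.109] shift [-1.509  5.664  0.865] F [ 0.036 -0.304 -1.253] M [-0.005  0.014  0.017] open 0.015572532968008177
turn [ 0.    -0.001  0.001]
```

play_rows(
  motion=[
    [0,1.2,0.8,0,0,0,1],
    [0,1.2,0,0,0,0,1],
    [0,1.2,0,0,0,0,1],
    [0,1.2,0,0,0,0,1],
    [0,1,0,0,0,0,1],
    [0,1,0,0,0,0,1],
    [0,1,0,0,0,0,1],
  ],
)

```text
clock: 8.45
tool_pos: [0.6108, -0.1074, 0.1004]
tool_rot: [[0.993, -0.0, 0.121], [-0.121, -0.0, 0.993], [-0.0, -1.0, -0.0]]
force: [0.1, 0.5, -1.7]
opening: 0.0154
```

play_rows(
  motion=[
    [0,1,0,0,0,0,1],
    [0,1,0,0,0,0,1],
    [0,0,0,0,0,0,1],
  ],
)

```text
clock: 8.75
tool_pos: [0.6109, -0.1074, 0.0987]
tool_rot: [[0.993, 0.0, 0.12], [-0.12, -0.0, 0.993], [0.0, -1.0, -0.0]]
force: [0.3, 0.2, -1.1]
opening: 0.0154
```

play_rows(
  motion=[
    [0,1,0,0,0,0,1],
    [0,0.5,0,0,0,0,1],
    [0,0,0,0,0,0,1],
  ],
)

```text
clock: 9.05
tool_pos: [0.611, -0.1074, 0.0984]
tool_rot: [[0.993, 0.001, 0.12], [-0.12, -0.0, 0.993], [0.001, -1.0, -0.0]]
force: [-2.9, 0.8, 6.8]
opening: 0.0154
```

Run:
```python
from h import *
go([.6098,-.1073,.097],-.12)
```

```text
t 9.05 pos [ 0.611 -0.107  0.098] shift [-1.228  1.441 -0.065] F [-2.898  0.823  6.76 ] M [ 0.143  0.695 -0.023] open 0.015444665002957646
turn [ 0.    -0.001  0.001]
```

Contact is at insert-top height with a moment offset toward -x and slightly +y, so a corner is on the land. I'll slide lightly toward -y.

play_rows(
  motion=[
    [0,-0.4,-0.5,0,0,0,1],
    [0,0,0,0,0,0,1],
  ],
)

```text
clock: 9.25
tool_pos: [0.611, -0.1075, 0.0985]
tool_rot: [[0.993, 0.001, 0.12], [-0.12, 0.001, 0.993], [0.001, -1.0, 0.001]]
force: [-1.7, 1.7, 6.1]
opening: 0.0153
```

```bash
python3 -c "
from h import *
go([.6098,-.1073,.097],-.12)"
```

```text
t 9.25 pos [ 0.611 -0.108  0.099] shift [-1.22   1.531  0.095] F [-1.739  1.707  6.089] M [0.435 0.579 0.064] open 0.015308903839731308
turn [-0.001 -0.001  0.001]
```

play_rows(
  motion=[
    [0,0,-0.5,0,0,0,1],
    [0,0,0,0,0,0,1],
  ],
)

```text
clock: 9.45
tool_pos: [0.611, -0.1076, 0.0985]
tool_rot: [[0.993, 0.001, 0.12], [-0.12, 0.002, 0.993], [0.001, -1.0, 0.002]]
force: [-2.4, 2.9, 6.2]
opening: 0.0153
```

```bash
python3 -c "
from h import *
go([.6098,-.1073,.097],-.12)"
```

```text
t 9.45 pos [ 0.611 -0.108  0.099] shift [-1.186  1.527  0.18 ] F [-2.397  2.932  6.245] M [ 0.62   0.581 -0.032] open 0.015303239864216722
turn [-0.002 -0.     0.001]
```

play_rows(
  motion=[
    [0,0,-0.5,0,0,0,1],
    [0,0,0,0,0,0,1],
  ],
)

```text
clock: 9.65
tool_pos: [0.6109, -0.1077, 0.0985]
tool_rot: [[0.993, 0.001, 0.12], [-0.12, 0.003, 0.993], [0.001, -1.0, 0.003]]
force: [-2.7, 3.3, 7.4]
opening: 0.0155
```

```bash
python3 -c "
from h import *
go([.6098,-.1073,.097],-.12)"
```

```text
t 9.65 pos [ 0.611 -0.108  0.099] shift [-1.16   1.53   0.274] F [-2.728  3.288  7.446] M [ 0.903  0.545 -0.002] open 0.015516626790728499
turn [-0.003 -0.     0.001]
```

Friction holds the plate in place, so I'll use lift, step and lower instead.

play_rows(
  motion=[
    [0,-2,0,0,0,0,1],
    [-1,0,0,0,0,0,1],
    [0,0,0,0,0,0,1],
    [0,1,0,0,0,0,1],
    [0,1,0,0,0,0,1],
    [0,0.5,0,0,0,0,1],
    [0,0,0,0,0,0,1],
  ],
)

```text
clock: 10.35
tool_pos: [0.6095, -0.1088, 0.0987]
tool_rot: [[0.993, -0.0, 0.121], [-0.121, -0.0, 0.993], [-0.0, -1.0, -0.0]]
force: [-4.5, 1.8, 10.0]
opening: 0.0155
```

```bash
python3 -c "
from h import *
go([.6098,-.1073,.097],-.12)"
```

```text
t 10.35 pos [ 0.61  -0.109  0.099] shift [0.112 1.652 1.556] F [-4.516  1.774 10.019] M [ 0.203  1.    -0.042] open 0.015542977876130052
turn [ 0.    -0.001 -0.   ]
```

play_rows(
  motion=[
    [0,-2,0,0,0,0,1],
    [0,0,2.5,0,0,0,1],
    [0,0,0,0,0,0,1],
    [0,1,0,0,0,0,1],
    [0,0.8,0,0,0,0,1],
    [0,0,0,0,0,0,1],
  ],
)

```text
clock: 10.95
tool_pos: [0.6097, -0.1062, 0.0966]
tool_rot: [[0.993, -0.001, 0.121], [-0.121, 0.0, 0.993], [-0.001, -1.0, 0.0]]
force: [0.3, 0.3, -2.1]
opening: 0.0155
```

```bash
python3 -c "
from h import *
go([.6098,-.1073,.097],-.12)"
```

```text
t 10.95 pos [ 0.61  -0.106  0.097] shift [ 0.259 -0.441 -1.061] F [ 0.318  0.276 -2.095] M [-0.03  -0.013 -0.006] open 0.015519903004590635
turn [-0.    -0.001 -0.001]
```

play_rows(
  motion=[
    [0,-1.8,0,0,0,0,1],
    [0,0,1,0,0,0,1],
    [0,0,0,0,0,0,1],
    [0,1,0,0,0,0,1],
    [0,0.8,0,0,0,0,1],
    [0,0,0,0,0,0,1],
  ],
)

```text
clock: 11.55
tool_pos: [0.6101, -0.1054, 0.097]
tool_rot: [[0.993, 0.0, 0.121], [-0.121, -0.001, 0.993], [0.0, -1.0, -0.001]]
force: [-0.6, -1.1, -1.7]
opening: 0.0151
```

```bash
python3 -c "
from h import *
go([.6098,-.1073,.097],-.12)"
```

```text
t 11.55 pos [ 0.61  -0.105  0.097] shift [-0.077 -0.015 -1.879] F [-0.56  -1.092 -1.675] M [-0.209 -0.049  0.029] open 0.015122989695890699
turn [ 0.001 -0.001  0.   ]
```

It's in: no upward force at 1.5 mm below the contact height. At this offset there's slight contact on the +y wall, so I'll back off 0.6 mm and lower.

play_rows(
  motion=[
    [0,0,-0.6,0,0,0,1],
    [0,1,0,0,0,0,1],
    [0,1,0,0,0,0,1],
    [0,1,0,0,0,0,1],
    [0,0,0,0,0,0,1],
  ],
)

```text
clock: 12.05
tool_pos: [0.6098, -0.1057, 0.0938]
tool_rot: [[0.993, -0.001, 0.12], [-0.12, 0.0, 0.993], [-0.001, -1.0, 0.0]]
force: [-0.1, -0.6, -1.9]
opening: 0.0155
```

```bash
python3 -c "
from h import *
go([.6098,-.1073,.0685],-.12)"
```

```text
t 12.05 pos [ 0.61  -0.106  0.094] shift [ 0.244 25.259 -1.543] F [-0.088 -0.623 -1.855] M [-0.009 -0.041 -0.009] open 0.015543904712738178
turn [-0.    -0.001 -0.001]
```

play_rows(
  motion=[
    [0,1.2,-0.2,0,0,0,1],
    [0,1.2,0,0,0,0,1],
    [0,1.2,0,0,0,0,1],
    [0,1.2,0,0,0,0,1],
    [0,1.2,0,0,0,0,1],
    [0,1.2,0,0,0,0,1],
    [0,1.2,0,0,0,0,1],
    [0,1.2,0,0,0,0,1],
    [0,1.2,0,0,0,0,1],
    [0,1.2,0,0,0,0,1],
  ],
)

```text
clock: 13.05
tool_pos: [0.61, -0.1061, 0.082]
tool_rot: [[0.993, 0.0, 0.12], [-0.12, -0.0, 0.993], [0.0, -1.0, -0.0]]
force: [0.4, -0.5, -1.3]
opening: 0.0153
```

play_rows(
  motion=[
    [0,1.2,0,0,0,0,1],
    [0,1.2,0,0,0,0,1],
    [0,1.2,0,0,0,0,1],
    [0,1.2,0,0,0,0,1],
    [0,1.2,0,0,0,0,1],
    [0,1.2,0,0,0,0,1],
    [0,1.2,0,0,0,0,1],
    [0,1.2,0,0,0,0,1],
    [0,0,0,0,0,0,1],
  ],
)

```text
clock: 13.95
tool_pos: [0.6098, -0.106, 0.0723]
tool_rot: [[0.993, -0.0, 0.12], [-0.12, 0.0, 0.993], [-0.0, -1.0, 0.0]]
force: [1.1, -0.9, -2.5]
opening: 0.0155
```

play_rows(
  motion=[
    [0,0.8,0,0,0,0,1],
    [0,0.8,0,0,0,0,1],
    [0,0.8,0,0,0,0,1],
    [0,0,0,0,0,0,1],
  ],
)

```text
clock: 14.35
tool_pos: [0.6099, -0.106, 0.07]
tool_rot: [[0.993, -0.0, 0.12], [-0.12, 0.0, 0.993], [-0.0, -1.0, 0.0]]
force: [-0.1, 0.1, -1.8]
opening: 0.0152
```

play_rows(
  motion=[
    [0,0.6,0,0,0,0,1],
    [0,0.6,0,0,0,0,1],
    [0,0,0,0,0,0,1],
  ],
)

```text
clock: 14.65
tool_pos: [0.6099, -0.106, 0.0688]
tool_rot: [[0.993, -0.0, 0.121], [-0.121, 0.0, 0.993], [-0.0, -1.0, 0.0]]
force: [-0.6, 0.5, -1.4]
opening: 0.0154
```

play_rows(
  motion=[
    [0,0.5,0,0,0,0,1],
    [0,0,0,0,0,0,1],
    [0,0,0,0,0,0,1],
  ],
)

```text
clock: 14.95
tool_pos: [0.61, -0.1061, 0.0687]
tool_rot: [[0.993, 0.0, 0.121], [-0.121, -0.0, 0.993], [0.0, -1.0, -0.0]]
force: [-2.4, 1.1, 1.2]
opening: 0.0154
```

play_rows(
  motion=[
    [0,0.5,0,0,0,0,1],
    [0,0,0,0,0,0,1],
    [0,0,0,0,0,0,1],
  ],
)

```text
clock: 15.25
tool_pos: [0.61, -0.1061, 0.0688]
tool_rot: [[0.993, 0.0, 0.121], [-0.121, -0.0, 0.993], [0.0, -1.0, -0.0]]
force: [-2.9, 0.1, 5.3]
opening: 0.0156
```

On the floor, with +5 N. I'll relieve that, open part way and withdraw straight up.

play_rows(
  motion=[
    [0,-0.7,0,0,0,0,1],
    [0,0,0,0,0,0,0.78],
    [0,0,0,0,0,0,0.7],
    [0,0,0,0,0,0,0.66],
    [0,0,0,0,0,0,0.66],
    [0,0,0,0,0,0,0.66],
  ],
)

```text
clock: 15.85
tool_pos: [0.61, -0.106, 0.0685]
tool_rot: [[0.993, -0.0, 0.121], [-0.121, 0.0, 0.993], [-0.0, -1.0, 0.0]]
force: [-0.7, 0.0, -0.2]
opening: 0.0291
```

play_rows(
  motion=[
    [0,-3,0,0,0,0,0.66],
    [0,-8,0,0,0,0,0.66],
    [0,-20,0,0,0,0,0.66],
    [0,-40,0,0,0,0,0.66],
    [0,-40,0,0,0,0,0.6],
  ],
)

```text
clock: 16.35
tool_pos: [0.6093, -0.1059, 0.1806]
tool_rot: [[0.993, -0.002, 0.121], [-0.121, 0.0, 0.993], [-0.002, -1.0, 0.0]]
force: [0.4, -0.6, -0.6]
opening: 0.034
```

```bash
python3 -c "
from h import *
go([.455,.1802,.19],.438)"
```

```text
t 16.35 pos [ 0.609 -0.106  0.181] shift [-187.647   -9.017  265.388] F [ 0.431 -0.589 -0.59 ] M [-0.105 -0.061 -0.014] open 0.033963545649314295
turn [-0.001 -0.559 -0.001]
```

play_rows(
  motion=[
    [-23.5,-1,33.2,0,0,0,0.45],
    [-23.5,-1,33.2,0,0,0,0.45],
    [-23.5,-1,33.2,0,0,0,0.45],
    [-23.5,-1,33.2,0,0,0,0.45],
    [-23.5,-1,33.2,0,0,0,0.45],
    [-23.5,-1,33.2,0,0,0,0.45],
    [-23.5,-1,33.2,0,0,0,0.45],
    [-23.5,-1,33.2,0,0,0,0.45],
  ],
)

```text
clock: 17.15
tool_pos: [0.4547, 0.1816, 0.1887]
tool_rot: [[0.993, 0.002, 0.121], [-0.121, 0.0, 0.993], [0.002, -1.0, 0.001]]
force: [0.1, 0.8, 0.4]
opening: 0.0465
```

play_rows(
  motion=[
    [0,5,0,0,-0.14,0,0.45],
    [0,5,0,0,-0.14,0,0.45],
    [0,5,0,0,-0.14,0,0.45],
    [0,5,0,0,-0.14,0,0.45],
    [0,0,0,0,0,0,0.45],
    [0,0,0,0,0,0,0.45],
  ],
)

```text
clock: 17.75
tool_pos: [0.4555, 0.1803, 0.1682]
tool_rot: [[0.906, 0.001, -0.423], [0.423, 0.0, 0.906], [0.001, -1.0, -0.0]]
force: [-0.3, -0.0, 0.4]
opening: 0.0468
```

Run:
```python
from h import *
go([.455,.1802,.052],.438)
b=save('scene','s3.png')
cv2.imwrite('pics/c3.png',cv2.resize(b[150:320,120:390],None,fx=2.4,fy=2.4,interpolation=2))
```

```text
t 17.75 pos [0.456 0.18  0.168] shift [ -0.575 116.183   0.132] F [-0.306 -0.034  0.387] M [ 0.005 -0.     0.032] open 0.04679479748032446
turn [ 0.    -0.002  0.001]
```

View pics/c3.png

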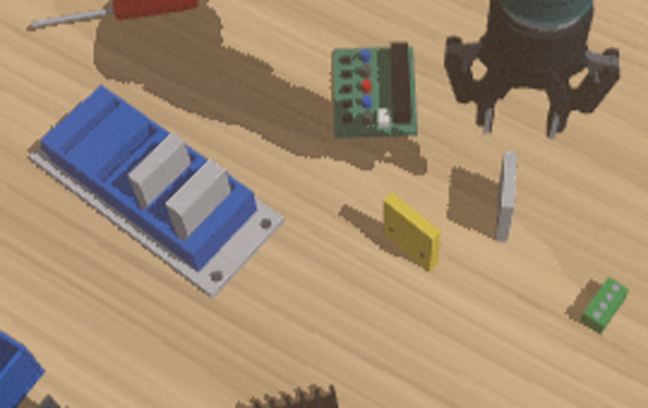

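Plate_16 stands in the slot beside the fixed plate, and their tops are level. The jaws line up over plate_12, so I'll descend and grip.

play_rows(
  motion=[
    [0,25,0,0,0,0,0.45],
    [0,30,0,0,0,0,0.45],
    [0,20,0,0,0,0,0.45],
    [0,12,0,0,0,0,0.45],
    [0,12,0,0,0,0,0.45],
    [0,10,0,0,0,0,0.45],
    [0,6,0,0,0,0,0.45],
    [0,0,0,0,0,0,0.5],
    [0,0,0,0,0,0,0.6],
    [0,0,0,0,0,0,0.7],
    [0,0,0,0,0,0,0.75],
  ],
)

```text
clock: 18.9
tool_pos: [0.4559, 0.1804, 0.0532]
tool_rot: [[0.905, 0.001, -0.425], [0.425, 0.0, 0.905], [0.001, -1.0, -0.0]]
force: [-0.5, 0.3, 0.6]
opening: 0.0211
```

play_rows(
  motion=[
    [0,0,0,0,0,0,0.8],
    [0,0,0,0,0,0,0.85],
    [0,0,0,0,0,0,0.9],
    [0,0,0,0,0,0,1],
    [0,0,0,0,0,0,1],
    [0,0,0,0,0,0,1],
    [0,0,0,0,0,0,1],
  ],
)

```text
clock: 19.6
tool_pos: [0.4557, 0.1803, 0.0529]
tool_rot: [[0.905, 0.001, -0.425], [0.425, 0.0, 0.905], [0.001, -1.0, -0.0]]
force: [-0.4, -0.2, 3.9]
opening: 0.0115
```

play_rows(
  motion=[
    [0,-5,0,0,0,0,1],
    [0,-20,0,0,0,0,1],
    [0,-40,0,0,0,0,1],
    [0,-45,0,0,0,0,1],
    [0,0,0,0,0.14,0,1],
    [0,0,0,0,0.14,0,1],
    [0,0,0,0,0.14,0,1],
    [0,0,0,0,0.14,0,1],
  ],
)

```text
clock: 20.4
tool_pos: [0.4546, 0.1801, 0.1622]
tool_rot: [[0.992, -0.001, 0.126], [-0.126, -0.0, 0.992], [-0.001, -1.0, -0.0]]
force: [0.0, 0.6, -0.9]
opening: 0.0115
```

```bash
python3 -c "
from h import *
go([.6040,-.1556,.160],-.12)"
```

```text
t 20.4 pos [0.455 0.18  0.162] shift [ 190.568    2.164 -314.13 ] F [ 0.02   0.639 -0.932] M [-0.065 -0.008 -0.005] open 0.011504995640942312
turn [ 0.    -0.007 -0.001]
```

play_rows(
  motion=[
    [21.2,0,-34.9,0,0,0,1],
    [21.2,0,-34.9,0,0,0,1],
    [21.2,0,-34.9,0,0,0,1],
    [21.2,0,-34.9,0,0,0,1],
    [21.2,0,-34.9,0,0,0,1],
    [21.2,0,-34.9,0,0,0,1],
    [21.2,0,-34.9,0,0,0,1],
    [21.2,0,-34.9,0,0,0,1],
    [21.2,0,-34.9,0,0,0,1],
    [0,0,0,0,-0.007,0,1],
    [0,0,0,0,0,0,1],
    [0,0,0,0,0,0,1],
  ],
)

```text
clock: 21.6
tool_pos: [0.6058, -0.1535, 0.1619]
tool_rot: [[0.994, -0.002, 0.113], [-0.113, 0.001, 0.994], [-0.002, -1.0, 0.001]]
force: [0.3, 0.4, -0.8]
opening: 0.0116
```

```bash
python3 -c "
from h import *
go([.6040,-.1557,.102],-.12)"
```

```text
t 21.6 pos [ 0.606 -0.153  0.162] shift [-1.367 59.858 -2.449] F [ 0.281  0.373 -0.778] M [-0.015  0.036  0.023] open 0.011571754138598178
turn [-0.001  0.007 -0.002]
```

play_rows(
  motion=[
    [-1.4,0,-2.4,0,0.007,0,1],
    [0,15,0,0,0,0,1],
    [0,15,0,0,0,0,1],
    [0,13,0,0,0,0,1],
    [0,8,0,0,0,0,1],
    [0,2,0,0,0,0,1],
    [0,0,0,0,0,0,1],
    [0,0,0,0,0,0,1],
  ],
)

```text
clock: 22.4
tool_pos: [0.6058, -0.157, 0.1101]
tool_rot: [[0.993, 0.001, 0.121], [-0.121, -0.0, 0.993], [0.001, -1.0, -0.0]]
force: [0.1, 0.2, -0.5]
opening: 0.0115
```

```bash
python3 -c "
from h import *
go([.6040,-.1557,.102],-.12)"
```

```text
t 22.4 pos [ 0.606 -0.157  0.11 ] shift [-1.917  8.064  1.046] F [ 0.11   0.162 -0.506] M [ 0.015 -0.01  -0.012] open 0.011545526930045619
turn [ 0.    -0.001  0.001]
```

play_rows(
  motion=[
    [-1.5,1.2,1.0,0,0,0,1],
    [0,1.2,0,0,0,0,1],
    [0,1.2,0,0,0,0,1],
    [0,1.2,0,0,0,0,1],
    [0,1,0,0,0,0,1],
    [0,1,0,0,0,0,1],
    [0,1,0,0,0,0,1],
    [0,1,0,0,0,0,1],
    [0,0,0,0,0,0,1],
  ],
)

```text
clock: 23.3
tool_pos: [0.6037, -0.1555, 0.1006]
tool_rot: [[0.993, -0.0, 0.121], [-0.121, 0.0, 0.993], [-0.0, -1.0, 0.0]]
force: [1.2, 0.1, -0.7]
opening: 0.0115
```

```bash
python3 -c "
from h import *
go([.6040,-.1557,.102],-.12)"
```

```text
t 23.3 pos [ 0.604 -0.156  0.101] shift [ 0.277 -1.407 -0.125] F [ 1.191  0.086 -0.747] M [ 0.026  0.033 -0.014] open 0.011513685329328388
turn [-0.    -0.001 -0.   ]
```

play_rows(
  motion=[
    [0,1,0,0,0,0,1],
    [0,1,0,0,0,0,1],
    [0,0.5,0,0,0,0,1],
    [0,0,0,0,0,0,1],
  ],
)

```text
clock: 23.7
tool_pos: [0.6038, -0.1556, 0.0982]
tool_rot: [[0.993, -0.0, 0.12], [-0.12, 0.0, 0.993], [-0.0, -1.0, 0.0]]
force: [0.1, -0.4, -1.5]
opening: 0.0112
```

play_rows(
  motion=[
    [0,0.6,0,0,0,0,1],
    [0,0.6,0,0,0,0,1],
    [0,0,0,0,0,0,1],
  ],
)

```text
clock: 24.0
tool_pos: [0.6038, -0.1556, 0.097]
tool_rot: [[0.993, -0.0, 0.121], [-0.121, 0.0, 0.993], [-0.0, -1.0, 0.0]]
force: [-0.3, -0.5, -1.5]
opening: 0.0114
```

```bash
python3 -c "
from h import *
go([.6040,-.1557,.0688],-.12)"
```

```text
t 24.0 pos [ 0.604 -0.156  0.097] shift [ 0.19  28.232 -0.117] F [-0.338 -0.495 -1.456] M [-0.072 -0.017  0.005] open 0.011446434535225222
turn [-0.    -0.001 -0.   ]
```

The plate entered the slot first time, with no contact. Now I'll lower it.

play_rows(
  motion=[
    [0,1,0,0,0,0,1],
    [0,1.2,0,0,0,0,1],
    [0,1.2,0,0,0,0,1],
    [0,1.2,0,0,0,0,1],
  ],
)

```text
clock: 24.4
tool_pos: [0.6038, -0.1556, 0.0924]
tool_rot: [[0.993, -0.0, 0.121], [-0.121, 0.0, 0.993], [-0.0, -1.0, 0.0]]
force: [0.8, -1.1, -0.9]
opening: 0.0113
```

play_rows(
  motion=[
    [0,1.2,0,0,0,0,1],
    [0,1.2,0,0,0,0,1],
    [0,1.2,0,0,0,0,1],
    [0,1.2,0,0,0,0,1],
    [0,1.2,0,0,0,0,1],
    [0,1.2,0,0,0,0,1],
    [0,1.2,0,0,0,0,1],
    [0,1.2,0,0,0,0,1],
    [0,1.2,0,0,0,0,1],
    [0,1.2,0,0,0,0,1],
  ],
)

```text
clock: 25.4
tool_pos: [0.6039, -0.1556, 0.0804]
tool_rot: [[0.993, 0.0, 0.121], [-0.121, -0.0, 0.993], [0.0, -1.0, -0.0]]
force: [0.2, 0.5, -1.1]
opening: 0.011
```

play_rows(
  motion=[
    [0,1.2,0,0,0,0,1],
    [0,1.2,0,0,0,0,1],
    [0,1.2,0,0,0,0,1],
    [0,1.2,0,0,0,0,1],
    [0,1.2,0,0,0,0,1],
    [0,1.2,0,0,0,0,1],
    [0,0.8,0,0,0,0,1],
    [0,0.8,0,0,0,0,1],
    [0,0,0,0,0,0,1],
  ],
)

```text
clock: 26.3
tool_pos: [0.6038, -0.1556, 0.0716]
tool_rot: [[0.993, -0.0, 0.121], [-0.121, 0.0, 0.993], [-0.0, -1.0, 0.0]]
force: [0.6, 0.9, -1.2]
opening: 0.011
```

play_rows(
  motion=[
    [0,0.7,0,0,0,0,1],
    [0,0.6,0,0,0,0,1],
    [0,0,0,0,0,0,1],
    [0,0,0,0,0,0,1],
  ],
)

```text
clock: 26.7
tool_pos: [0.6039, -0.1556, 0.0704]
tool_rot: [[0.993, 0.0, 0.121], [-0.121, 0.0, 0.993], [0.0, -1.0, 0.0]]
force: [0.4, 0.2, -0.9]
opening: 0.0114
```

play_rows(
  motion=[
    [0,0.6,0,0,0,0,1],
    [0,0.6,0,0,0,0,1],
    [0,0,0,0,0,0,1],
    [0,0,0,0,0,0,1],
  ],
)

```text
clock: 27.1
tool_pos: [0.6039, -0.1556, 0.0692]
tool_rot: [[0.993, -0.0, 0.12], [-0.12, 0.0, 0.993], [-0.0, -1.0, 0.0]]
force: [-0.5, 0.1, -0.6]
opening: 0.0115
```

play_rows(
  motion=[
    [0,0.6,0,0,0,0,1],
    [0,0.3,0,0,0,0,1],
    [0,0,0,0,0,0,1],
  ],
)

```text
clock: 27.4
tool_pos: [0.604, -0.1556, 0.0689]
tool_rot: [[0.993, 0.0, 0.121], [-0.121, -0.0, 0.993], [0.0, -1.0, -0.0]]
force: [-2.4, 0.0, 3.5]
opening: 0.0117
```

On the floor, with +3.5 N. I'll relieve, release and withdraw.

play_rows(
  motion=[
    [0,-0.5,0,0,0,0,1],
    [0,0,0,0,0,0,0.82],
    [0,0,0,0,0,0,0.75],
    [0,0,0,0,0,0,0.7],
    [0,0,0,0,0,0,0.7],
    [0,0,0,0,0,0,0.7],
  ],
)

```text
clock: 28.0
tool_pos: [0.6039, -0.1556, 0.0687]
tool_rot: [[0.993, -0.0, 0.121], [-0.121, 0.0, 0.993], [-0.0, -1.0, 0.0]]
force: [0.4, 0.6, 0.8]
opening: 0.0257
```

play_rows(
  motion=[
    [0,-3,0,0,0,0,0.7],
    [0,-8,0,0,0,0,0.7],
    [0,-20,0,0,0,0,0.7],
    [0,-40,0,0,0,0,0.7],
    [0,-45,0,0,0,0,0.7],
    [-40,-20,0,0,0,0,0.6],
    [-40,0,-20,0,0,0,0.6],
    [-40,0,-25,0,0,0,0.6],
    [-30,0,-30,0,0,0,0.6],
    [0,0,-40,0,0,0,0.6],
    [0,0,-40,0,0,0,0.6],
    [0,0,0,0,0,0,0.6],
  ],
)

```text
clock: 29.2
tool_pos: [0.4364, -0.2959, 0.2062]
tool_rot: [[0.992, 0.003, 0.125], [-0.125, -0.004, 0.992], [0.003, -1.0, -0.004]]
force: [-0.4, 0.7, 0.4]
opening: 0.0337
```

Run:
```python
from h import *
go([.6040,-.1557,.0688],-.12)
a=cv2.resize(save('top','t4.png')[140:250,195:405],(400,210),interpolation=2);b=cv2.resize(save('scene','s4.png')[150:320,120:390],(640,403),interpolation=2)
cv2.imwrite('pics/c4.png',np.vstack([np.pad(a,((0,0),(0,240),(0,0))),b])[:600])
```

```text
t 29.2 pos [ 0.436 -0.296  0.206] shift [148.322 137.301 160.61 ] F [-0.409  0.654  0.4  ] M [-0.01   0.048 -0.026] open 0.03368121138256954
turn [ 0.004 -0.006  0.003]
```

View pics/c4.png

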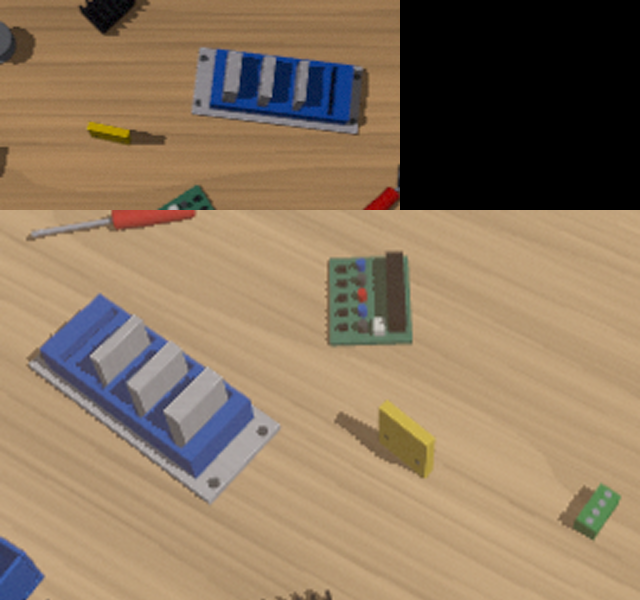

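Both views show three plates standing upright and level in the rack, the narrowest slot empty, and the other things where they were.

```bash
python3 -c "
from h import *
print(hand_in())"
```

```text
the job is handed in; nothing more can be done
None
```

Both plates are in the rack, released and handed in at about 29 s of the 72 s allowed. plate_16 is in the 17.5 mm slot and plate_12 in the 13.5 mm slot.

- **Finding the slots:** The first two light touches with plate_16 landed on the insert's top. The highest reading I saw there was about 10 N. The slot was about 1.3 mm to the +y side of where the pictures put it. Using that offset, plate_12 went in first time without touching the edge.
- **Seating:** Each plate was lowered at 12 mm/s or less until it touched the slot floor, about 30 mm below the mouth, with 3.5–5 N showing on the force reading. I took the load off before opening the fingers.
- **Last checks:** In the final pictures both plates stand upright, level with the fixed plate. The 9.5 mm slot is empty, the other things in view look unmoved, and the arm is clear of the rack.
- **What disagreed:**
    - The slot position from the pictures was off by that 1.3 mm.
    - The wrist moment did not show which way to correct.
    - A light sideways slide on the insert stuck by friction, so I lifted, stepped across and lowered again instead.

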